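Mount and clamp a cuvette carrier on a dovetail optical rail

TASK

Slide the cuvette carrier onto the dovetail rail from the rail's open, tapered end, run it along until it seats firmly against the stop collar, and then turn the carrier's side clamp knob clockwise until it is tight, leaving the carrier touching the stop. Work gently: never force the carrier against the rail or ram the stop, and leave the bottle, the beaker and the dish alone.

Things in the scene. Friction and masses are not known exactly. Their poses are not given: they have to be found in the camera images.
- rail: Fixed bare-metal dovetail rail, 220 mm long, foot 80 mm wide. Origin on the bench under its middle; x along it from the open, tapered entry end (x = -110 mm), z up. Head top 32 mm over the bench, 48 mm wide, narrowing downward. First 16 mm taper: 3 mm a side narrower, 2.5 mm lower at the tip. A dark stop collar, top 42.5 mm up, sits across it; its place (face x 25 to 75 mm) must be seen or felt.
- rail_entry (a point): The middle of the rail's top line at the very entry end, 32 mm over the bench; axes as the rail's.
- carrier: Loose dark carrier, about 0.5 kg, standing on the bench. Origin under its middle at its skirt bottoms; x = travel direction (front), z up. Plate 70 (x) by 72 mm (y), 13 to 25 mm up; two skirts below form a dovetail channel with 1 mm play each side. On the rail the origin runs 19 mm over the bench on the rail's centre line, axes parallel. A lug on the +y side (to y = 73 mm) bears the knob.
- carrier_block (a point): Centre line of the bare-metal cuvette block on top of the carrier, 50 mm above the carrier's origin: the place to hold it. The block is 36 mm in x, 32 mm in y, and stands from 25 to 72 mm above the carrier's origin. Axes as the carrier's.
- carrier_front (a point): Middle of the carrier's front (+x) plate face, 35 mm ahead of and 19 mm above its origin.
- carrier_seat (a point): Middle of the channel's roof, 13 mm above the carrier's origin; it rests on the rail's top, 32 mm over the bench, when mounted.
- knob_grip (a point): Grip point of the black clamp knob, on its upright axis 58 mm to +y of the carrier's middle, 43.5 mm above the carrier's origin. An upright bar 10 mm thick, 36 mm long, from 34 to 52 mm above the carrier's origin, on a 28 mm disc. The point turns with the knob: its y is the bar's length, its x the 10 mm thickness.
- clamp_knob (a joint): Turn of the knob in rad, clockwise from above positive; at 0 its bar lies along the carrier's y. Starts loose, 0 to 0.25. It drives a jaw into the channel, 2.5 mm per rad: on the rail it bites at about 1.0 and turns stiffer; tight past 1.3; end of travel 1.6. Stays where left (friction 0.09 N m, about 0.17 N m when tight), but from beyond 1.45 it eases back to about 1.4.
- reagent: Bystander: small capped bottle, 40 mm across and 62 mm tall, origin at its underside.
- beaker: Bystander: small beaker, 44 mm across and 58 mm tall, origin at its underside.
- petri: Bystander: two stacked round dishes, 61 mm across and 30 mm tall, origin at the underside.

How it is judged:
By the outcome, as a careful person would: the job done as asked, in the order asked, and still so for the second after the job is handed in, with the robot touching nothing.
It also fails if it takes over 72 s, if anything falls off the work surface, if the arm or the gripper's body presses on something with over 40 N, if the wrist force passes 120 N, or if a joint passes its speed limit or range.

ROBOT

A 7-joint arm with a two-finger parallel gripper is mounted at the origin on a cart in front of the work surface, level with it; the furniture and walls round the work are solid. World frame = base frame: x ahead of the robot, y to its left, z up, the work surface at z = 0. Lengths are in m, angles in rad, forces in N, time in s.
With the tool pointing down it reaches from about 0.425 to 0.875 m from the base axis. Payload 4.7 kg.
Tool frame: the origin (TCP) lies midway between the tips of the shut fingers; the grasp point (between the pads) lies 19 mm behind it; x points along the fingers, y is the direction in which the jaws open and shut, and the axes are right-handed (so a half turn about x gives the same grasp; the last joint's range is limited). The gripper opens to 87 mm and grips with 3 to 60 N. Pads are 19 mm wide; open, the fingers measure 117 mm over their backs; the gripper's body (75 mm by 190 mm) begins 51 mm behind the grasp point.
Start: joints at [-1.317, 0.321, -0.07, 1.45, 0.023, 1.371, -0.057], TCP at [0.154, 0.631, 0.223] pointing down, gripper open.
Joint ranges: [-2.86, 2.86], [-0.3, 2.09], [-1.38, 1.24], [0.06, 2.45], [-1.56, 4.7], [0.09, 2.05], [-2.69, 2.69]. Speed limits (rad/s): [2.57, 2.57, 3.14, 3.14, 3.14, 3.14, 3.14].

INTERFACE

Orientations are given as a rotation vector (axis times angle).
In Python, from bench import ctrl gives the robot as it stands. The module is installed in compiled form; this text tells all that it offers.
- The arm moves only by the shell command python3 -m jog 'ROWS' [FORCE]. ROWS is JSON, a list of rows, each an object with "rot": the turn, a rotation vector about the tool's x, y, z in units of 5 degrees (1.0 is 5 degrees), a list of three; "travel": the shift along the tool's x, y, z in units of 0.3 m (1.0 is 0.3 m), a list of three; "jaw": the closure, from -1 (fully open) to 1 (shut), so that 0 is half open. In form: [{"rot": [ax, ay, az], "travel": [tx, ty, tz], "jaw": jaw}, ...]. A call has 1 to 8 rows; each row shifts and turns the commanded pose from where the row before left it, along the tool's axes as they then stand; what a row does not reach is not made up. A row lasts 1/10 s, in which the tool goes at most 50 mm and 8.59 degrees, less where a joint would pass 70% of its speed; a pose out of reach is approached as far as the arm can. A call with a number of a shift or a turn outside -1 to 1 is refused whole. A call with a gripper value outside its range is refused whole. The fingers move at their own pace and stop on an object; FORCE is the grip in N (left out, the last holds). Time passes only in rows, so rows that do not move let the fingers close. It gives the time, the measured TCP pose, the force and the opening at its end, in the units of the state.
- ctrl.get_state(): the state, without advancing time (a new reading comes with each control period).
- ctrl.get_image(name): name is "scene" or "top" or "wrist"; returns the picture (384x512x3 uint8, red, green, blue); there is no depth.
- ctrl.camera_model(name): a dict with "mtx" (3x3 intrinsics, pixels), "k1" (the pictures are not rectified: a ray, as slopes to the right and down, at radius r is drawn at 1 + k1 r^2 times it, then the intrinsics apply), "extrinsics" (4x4, takes a point from world to camera coordinates); the wrist camera has in their place "hand_eye" (4x4, takes a point from camera to tool coordinates, whose origin is the TCP and whose axes are the tool frame's). Camera axes: x right, y up, looking along -z (the intrinsics and any distortion apply to the point x, -y, -z); pixel columns grow to the right and rows downward; lengths in m; the calibration is good to about 2 mm. A picture is of the moment at which its call begins: read the wrist's pose just before it. camera_model takes no time and is no camera call.
- ctrl.close_job(): hands the job in, once; it reports no verdict.
The state is a dict: "time": time; "joint_positions": joint angles; "qd": joint speeds; "joint_torque": joint torques, N m; "position": TCP position; "tool_rot": TCP orientation; "ft_force": force on the tool from outside, world axes, zero at the start; "torque": the same for the moment, N m; "grip_width": opening from 0.0 (shut) to 1.0 (fully open).
Only numpy, scipy, OpenCV 4.12 (cv2) and the standard library are available. Lean on these libraries where they do the work, as an engineer would, in place of code of your own. Each camera call takes 0.05 s, during which the arm holds its last target.

## Working session

There is one attempt and no reset: what is moved stays moved. The work goes in short steps, Python scripts to look and compute and a shell command to move; the robot and the scene stay as the last step left them, time stands still between calls to the robot, and variables do not carry over. Pictures are saved under pics/ and viewed, and the job is handed in when it is done.

```bash
mkdir -p pics
python3 - <<'E'
from bench import ctrl
import cv2,numpy as np
np.set_printoptions(precision=4,suppress=True)
print(ctrl.get_state())
for n in ["scene","top","wrist"]:
    m=ctrl.camera_model(n); print(n,m)
    cv2.imwrite(f"pics/{n}0.png",ctrl.get_image(n)[:,:,::-1])
E
```

```text
{'time': 0.0, 'joint_positions': array([-1.3169,  0.3218, -0.0701,  1.4517,  0.0226,  1.3708, -0.0569]), 'qd': array([ 0.0008, -0.0009, -0.0006, -0.0002, -0.0003,  0.0016, -0.0006]), 'joint_torque': array([ -0.0004, -49.1293,  -0.404 , -31.2529,  -0.0638,   0.0442,
         0.0002]), 'position': array([0.1543, 0.6308, 0.2215]), 'tool_rot': array([ 0.1868,  1.5627, -0.1897]), 'ft_force': array([ 0.0139, -0.2905, -0.1469]), 'torque': array([-0.05  , -0.0561,  0.0074]), 'grip_width': 1.003507606998342}
scene {'mtx': array([[476.1018,   0.    , 251.8466],
       [  0.    , 476.1018, 188.1317],
       [  0.    ,   0.    ,   1.    ]]), 'k1': -0.09502631115878492, 'extrinsics': array([[ 0.6121, -0.7905, -0.0208, -0.1408],
       [ 0.3321,  0.2332,  0.914 , -0.2593],
       [-0.7176, -0.5664,  0.4053, -0.89  ],
       [ 0.    ,  0.    ,  0.    ,  1.    ]])}
top {'mtx': array([[378.3802,   0.    , 251.8303],
       [  0.    , 378.3802, 194.9347],
       [  0.    ,   0.    ,   1.    ]]), 'k1': -0.025874260673506802, 'extrinsics': array([[-0.006 , -1.    ,  0.0012,  0.1825],
       [ 0.9821, -0.0056,  0.1883, -0.506 ],
       [-0.1882,  0.0023,  0.9821, -0.8274],
       [ 0.    ,  0.    ,  0.    ,  1.    ]])}
wrist {'mtx': array([[291.329 ,   0.    , 255.0478],
       [  0.    , 291.329 , 189.9278],
       [  0.    ,   0.    ,   1.    ]]), 'k1': -0.03874954179126735, 'hand_eye': array([[-0.0003,  0.2883, -0.9575, -0.1613],
       [ 1.    ,  0.0001, -0.0003, -0.0007],
       [-0.    , -0.9575, -0.2883, -0.0792],
       [ 0.    ,  0.    ,  0.    ,  1.    ]])}
```

View pics/top0.png

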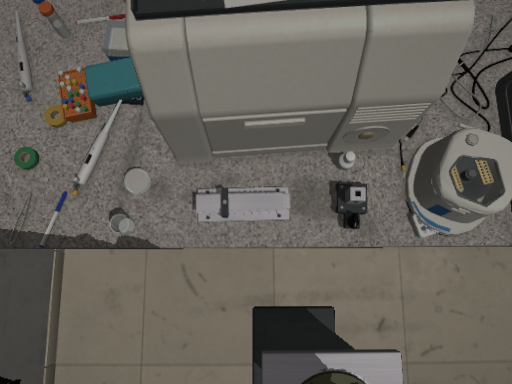

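View pics/scene0.png

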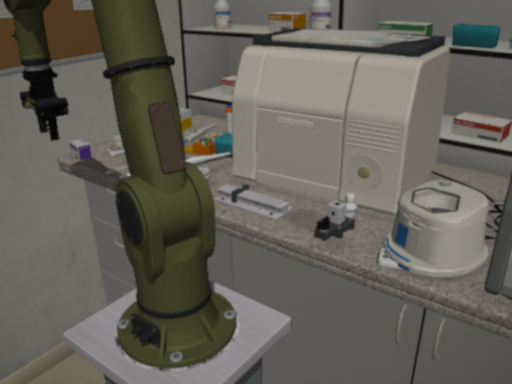

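View pics/wrist0.png

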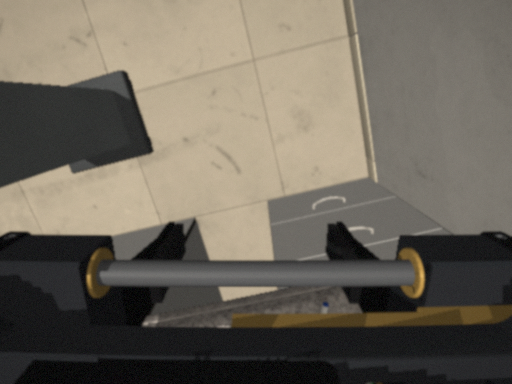

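```bash
cat > h.py <<'E'
from bench import ctrl
import cv2,numpy as np
from scipy.spatial.transform import Rotation as R
np.set_printoptions(precision=4,suppress=True)
def ext(n,st=None):
    m=ctrl.camera_model(n)
    if n!="wrist": return m,np.array(m["extrinsics"])
    T=np.eye(4);T[:3,:3]=R.from_rotvec(st["tool_rot"]).as_matrix();T[:3,3]=st["position"]
    return m,np.linalg.inv(T@np.array(m["hand_eye"]))
def proj(P,n,st=None):
    m,E=ext(n,st);P=np.atleast_2d(P);c=P@E[:3,:3].T+E[:3,3]
    s=np.c_[c[:,0],-c[:,1]]/-c[:,2:];s=s*(1+m["k1"]*(s**2).sum(1,keepdims=True))
    K=np.array(m["mtx"]);return s*[K[0,0],K[1,1]]+K[:2,2]
def back(px,z,n,st=None):
    m,E=ext(n,st);K=np.array(m["mtx"]);px=np.atleast_2d(px).astype(float)
    d=(px-K[:2,2])/[K[0,0],K[1,1]];s=d.copy()
    for _ in range(20): s=d/(1+m["k1"]*(s**2).sum(1,keepdims=True))
    r=np.c_[s[:,0],-s[:,1],-np.ones(len(s))]@E[:3,:3];o=-E[:3,:3].T@E[:3,3]
    return o+r*((np.array(z)-o[2])/r[:,2])[:,None] if np.ndim(z) else o+r*((z-o[2])/r[:,2])[:,None]
def snap(n,f):
    st=ctrl.get_state();im=ctrl.get_image(n)[:,:,::-1].copy();cv2.imwrite(f"pics/{f}.png",im);np.save(f"pics/{f}.npy",np.r_[st["position"],st["tool_rot"]]);return im,st
def load(f):
    a=np.load(f"pics/{f}.npy");return cv2.imread(f"pics/{f}.png"),dict(position=a[:3],tool_rot=a[3:])
def crop(im,x0,x1,y0,y1,k,f): cv2.imwrite(f"pics/{f}.png",cv2.resize(im[y0:y1,x0:x1],None,fx=k,fy=k,interpolation=cv2.INTER_CUBIC))
E
python3 - <<'E'
from h import *
im=cv2.imread("pics/top0.png");crop(im,185,385,140,250,4,"top0c")
st=ctrl.get_state();print(R.from_rotvec(st["tool_rot"]).as_matrix())
print(back([[290,190],[290,218],[225,186],[225,216]],0.032,"top"))
print(back([[358,194]],0.072,"top"),back([[352,222]],0.052,"top"),back([[346,165]],0.05,"top"),back([[346,150],[200,158]],0.0,"top"))
E
```

```text
[[-0.0002  0.2376  0.9714]
 [-0.0014  0.9714 -0.2376]
 [-1.     -0.0015  0.0001]]
[[0.5215 0.0892 0.032 ]
 [0.4549 0.0909 0.032 ]
 [0.532  0.2429 0.032 ]
 [0.4605 0.2423 0.032 ]]
[[ 0.5032 -0.0599  0.072 ]] [[ 0.4423 -0.0481  0.052 ]] [[ 0.577 -0.042  0.05 ]] [[ 0.6295 -0.0572  0.    ]
 [ 0.6107  0.3079  0.    ]]
```

View pics/top0c.png

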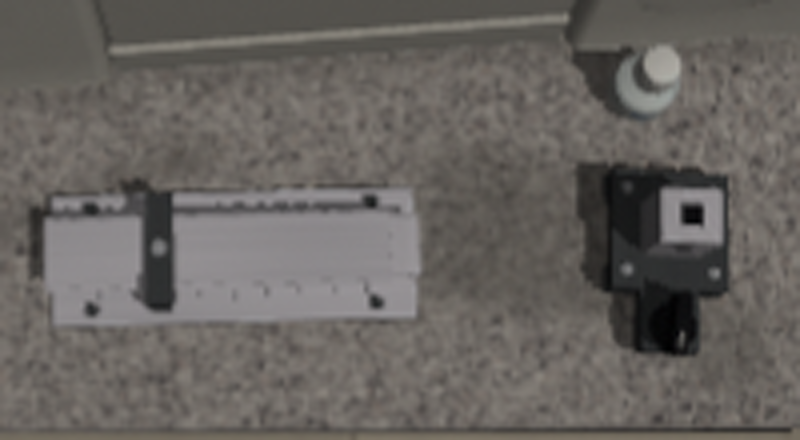

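```bash
python3 -m jog '[{"rot":[-0.3,0,0],"travel":[0,-0.06,0.08],"jaw":-1},{"rot":[-0.3,0,0],"travel":[0,-0.1,0.12],"jaw":-1},{"rot":[-0.3,0,0],"travel":[0,-0.1,0.12],"jaw":-1},{"rot":[-0.3,0,0],"travel":[0,-0.1,0.12],"jaw":-1},{"rot":[-0.3,0,0],"travel":[0,-0.1,0.12],"jaw":-1},{"rot":[-0.3,0,0],"travel":[0,-0.1,0.12],"jaw":-1},{"rot":[-0.3,0,0],"travel":[0,-0.1,0.12],"jaw":-1},{"rot":[-0.3,0,0],"travel":[0,-0.1,0.12],"jaw":-1}]'
```

```text
time: 0.95
position: [0.3955, 0.3648, 0.2226]
tool_rot: [0.023, 1.571, -0.023]
ft_force: [0.8, 1.4, 0.3]
grip_width: 1.0
```

```bash
python3 -m jog '[{"rot":[0,0,0],"travel":[0,-0.14,0.04],"jaw":-1},{"rot":[0,0,0],"travel":[0,-0.14,0.04],"jaw":-1},{"rot":[0,0,0],"travel":[0,-0.14,0.04],"jaw":-1},{"rot":[0,0,0],"travel":[0,-0.14,0.04],"jaw":-1},{"rot":[0,0,0],"travel":[0,-0.14,0.04],"jaw":-1},{"rot":[0,0,0],"travel":[0,-0.14,0.04],"jaw":-1},{"rot":[0,0,0],"travel":[0,-0.14,0.04],"jaw":-1},{"rot":[0,0,0],"travel":[0,-0.09,0.02],"jaw":-1}]'
python3 -m jog '[{"rot":[0,0,0],"travel":[0,0,0],"jaw":-1},{"rot":[0,0,0],"travel":[0,0,0],"jaw":-1}]'
python3 - <<'E'
from h import *
im,st=snap("wrist","w1");print(st["position"],st["tool_rot"]);cv2.imwrite("pics/w1b.png",cv2.resize(im,(800,600),interpolation=cv2.INTER_CUBIC))
E
```

```text
time: 1.75
position: [0.4751, 0.0392, 0.2226]
tool_rot: [0.026, 1.57, -0.027]
ft_force: [0.7, -0.3, 0.5]
grip_width: 1.004
time: 1.95
position: [0.4746, 0.0429, 0.2224]
tool_rot: [0.026, 1.571, -0.024]
ft_force: [-0.7, 0.2, -0.3]
grip_width: 1.001
[0.4746 0.0429 0.2224] [ 0.0256  1.571  -0.0243]
```

View pics/w1b.png

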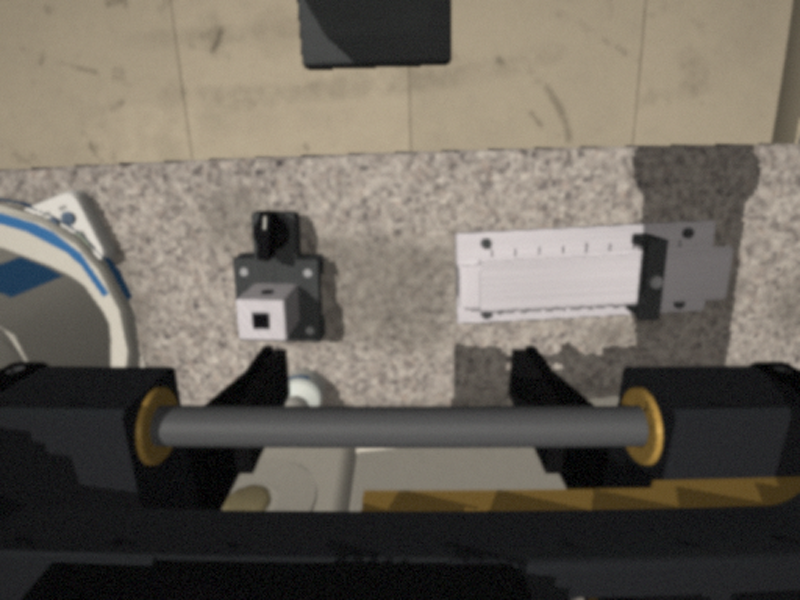

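Run:
```python
from h import *
im,st=load("w1");crop(im,140,220,130,225,6,"w1carr");crop(im,285,475,135,215,4,"w1rail")
```

```text
(no output)
```

View pics/w1carr.png

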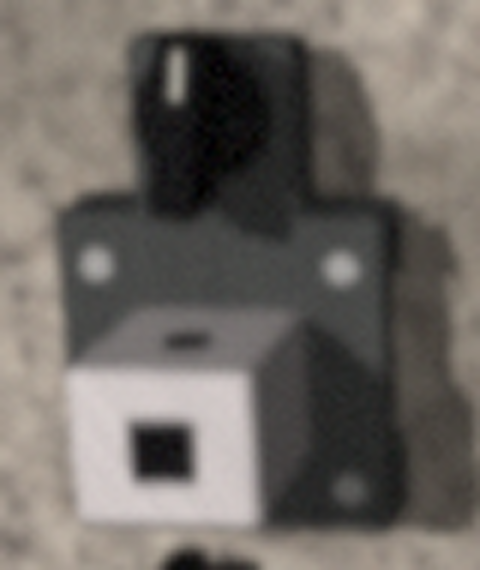

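View pics/w1rail.png

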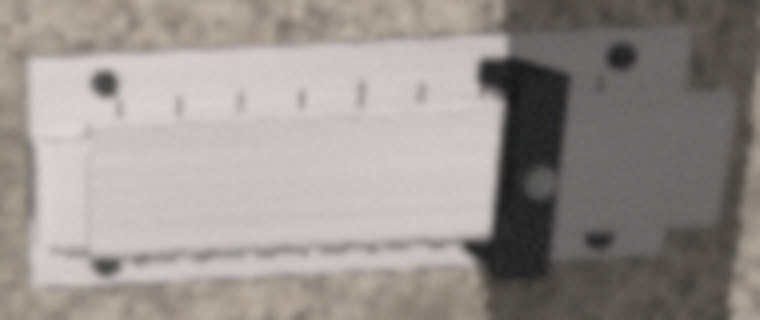

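```bash
cat > fit.py <<'E'
from h import *
from scipy.optimize import least_squares
def fit(loc,px,st,n="wrist",z0=0.0,p0=(0.5,0,1.57)):
    loc=np.array(loc)/1000.;px=np.array(px,float)
    def w(p):
        c,s=np.cos(p[2]),np.sin(p[2])
        return np.c_[p[0]+c*loc[:,0]-s*loc[:,1],p[1]+s*loc[:,0]+c*loc[:,1],loc[:,2]+z0]
    r=least_squares(lambda p:(proj(w(p),n,st)-px).ravel(),p0)
    return r.x,r.fun.reshape(-1,2)
E
python3 - <<'E'
from fit import *
im,st=load("w1")
loc=[(-18,16,72),(18,16,72),(18,-16,72),(-18,-16,72),(18,16,25),(-18,16,25),(35,36,25),(-35,36,25),(35,-36,25)]
px=np.array([(68,370),(252,372),(265,525),(80,525),(308,315),(130,308),(400,203),(63,207),(407,524)])/6+[140,130]-5/12.
p,e=fit(loc,px,st);print("carrier",p,np.degrees(p[2]));print(e)
loc=[(-94,24,32),(-94,-24,32),(110,24,32),(110,-24,32),(-110,21,29.5)]
px=np.array([(88,124),(90,255),(735,92),(718,227),(33,136)])/4+[285,135]-.375
p,e=fit(loc,px,st);print("rail",p,np.degrees(p[2]));print(e)
def L(x,y,z):
    c,s=np.cos(p[2]),np.sin(p[2]);return [p[0]+c*x-s*y,p[1]+s*x+c*y,z]
for x in (25,35,45,50,55,65,75):
  print(x,(proj([L(x/1e3,.03,.0425),L(x/1e3,-.03,.0425),L(x/1e3,0,.032)],"wrist",st)-[285,135])*4)
E
```

```text
carrier [ 0.5029 -0.0578  1.531 ] 87.71736452292947
[[-0.1484 -0.5176]
 [ 1.0623 -0.6095]
 [ 0.6786  0.4381]
 [ 0.506   0.1472]
 [ 0.4457 -1.8506]
 [ 2.0396 -0.8778]
 [-2.2364  1.5023]
 [-1.4752  0.5063]
 [-1.102   1.3279]]
rail [0.4922 0.2004 1.5953] 91.40210249446027
[[-0.2084 -1.0602]
 [-0.4948  3.04  ]
 [ 0.8392 -1.5995]
 [-0.4759  1.3719]
 [ 0.346  -1.4032]]
25 [[488.0345  84.6856]
 [470.4149 273.933 ]
 [462.8753 172.9867]]
35 [[520.9096  82.9878]
 [501.8069 272.17  ]
 [494.1616 171.3024]]
45 [[553.6834  81.3026]
 [533.1121 270.4063]
 [525.3625 169.6236]]
50 [[570.0301  80.4649]
 [548.7302 269.5243]
 [540.9291 168.7865]]
55 [[586.3487  79.6304]
 [564.3243 268.6422]
 [556.4721 167.9508]]
65 [[618.8986  77.9716]
 [595.4375 266.878 ]
 [587.4842 166.2841]]
75 [[651.3256  76.3265]
 [626.4453 265.1141]
 [618.3927 164.6241]]
```

```bash
cat > ov.py <<'E'
from fit import *
def W(p,L,z0=0):
    L=np.array(L,float)/1000;c,s=np.cos(p[2]),np.sin(p[2])
    return np.c_[p[0]+c*L[:,0]-s*L[:,1],p[1]+s*L[:,0]+c*L[:,1],L[:,2]+z0]
RAILPOLY=[([(-94,24,32),(110,24,32),(110,-24,32),(-94,-24,32)],(0,0,255)),([(-94,24,32),(-110,21,29.5),(-110,-21,29.5),(-94,-24,32)],(0,255,0)),([(-110,40,8),(110,40,8),(110,-40,8),(-110,-40,8)],(255,0,0))]
CARPOLY=[([(-18,16,72),(18,16,72),(18,-16,72),(-18,-16,72)],(0,0,255)),([(-18,16,25),(18,16,25),(18,-16,25),(-18,-16,25)],(0,200,255)),([(-35,36,25),(35,36,25),(35,-36,25),(-35,-36,25)],(0,255,0)),([(-35,36,13),(35,36,13),(35,-36,13),(-35,-36,13)],(255,0,0)),([(-5,40,52),(5,40,52),(5,76,52),(-5,76,52)],(255,0,255))]
def overlay(im,st,n,items,x0,x1,y0,y1,k,f):
    o=cv2.resize(im[y0:y1,x0:x1],None,fx=k,fy=k,interpolation=cv2.INTER_CUBIC)
    for p,polys,z0 in items:
        for L,c in polys:
            q=(proj(W(p,L,z0),n,st)-[x0,y0]+.5)*k-.5
            cv2.polylines(o,[np.round(q*8).astype(int)],True,c,1,cv2.LINE_AA,3)
    cv2.imwrite(f"pics/{f}.png",o)
E
python3 - <<'E'
from ov import *
im,st=load("w1")
im=cv2.convertScaleAbs(im,alpha=1.2,beta=-40)
overlay(im,st,"wrist",[((.4922,.2004,1.5953),RAILPOLY,0)],285,475,130,215,4,"o1")
overlay(im,st,"wrist",[((.5029,-.0578,1.531),CARPOLY,0)],140,220,130,225,6,"o2")
E
```

```text
(no output)
```

View pics/o1.png

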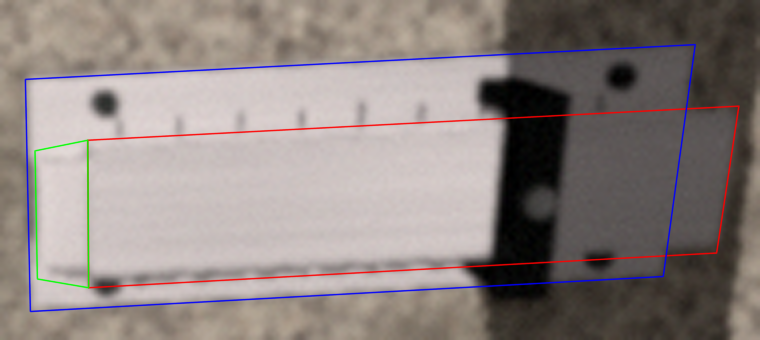

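View pics/o2.png

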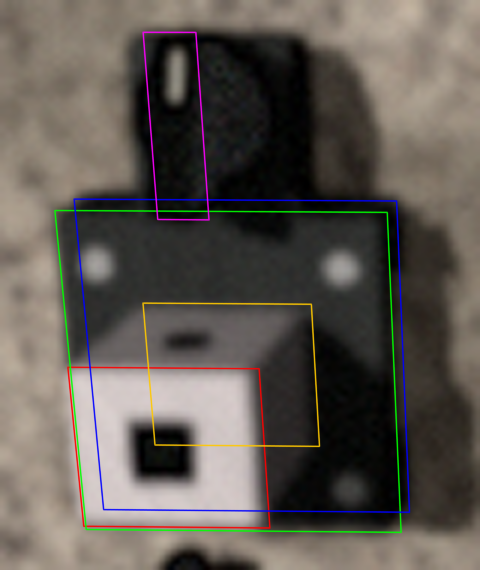

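```bash
python3 -m jog '[{"rot":[0,0,0],"travel":[0.08,-0.08,0.025],"jaw":-1},{"rot":[0,0,0],"travel":[0.08,-0.08,0.025],"jaw":-1},{"rot":[0,0,0],"travel":[0.08,-0.08,0.025],"jaw":-1},{"rot":[0,0,0],"travel":[0.06,-0.08,0.025],"jaw":-1},{"rot":[0,0,0],"travel":[0,0,0],"jaw":-1},{"rot":[0,0,0],"travel":[0,0,0],"jaw":-1}]'
python3 - <<'E'
from ov import *
im,st=snap("wrist","w2");print(st["position"],st["tool_rot"])
overlay(im,st,"wrist",[((.5029,-.0578,1.531),CARPOLY,0),((.4922,.2004,1.5953),RAILPOLY,0)],150,420,80,270,3,"o3")
E
```

```text
time: 2.6
position: [0.5017, -0.0525, 0.1321]
tool_rot: [0.023, 1.572, -0.023]
ft_force: [0.4, 0.3, -0.4]
grip_width: 0.999
[ 0.5017 -0.0525  0.1321] [ 0.0231  1.572  -0.0226]
```

View pics/o3.png

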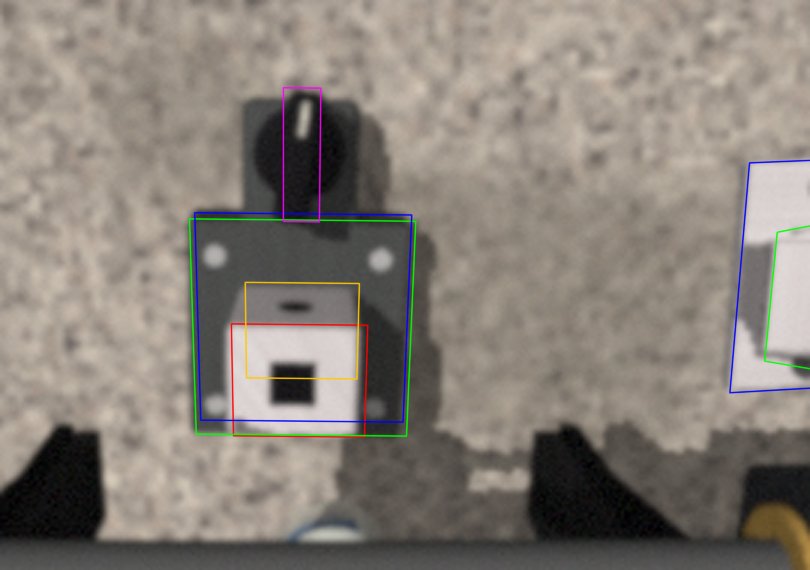

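```bash
python3 -m jog '[{"rot":[0,0,0],"travel":[0.08,-0.011,0.002],"jaw":-1},{"rot":[0,0,0],"travel":[0.08,-0.011,0.002],"jaw":-1},{"rot":[0,0,0],"travel":[0.08,0,0],"jaw":-1},{"rot":[0,0,0],"travel":[0.06,0,0],"jaw":-1},{"rot":[0,0,0],"travel":[0.03,0,0],"jaw":-1},{"rot":[0,0,0],"travel":[0,0,0],"jaw":-1}]' 25
```

```text
time: 3.25
position: [0.5025, -0.059, 0.0331]
tool_rot: [0.022, 1.572, -0.022]
ft_force: [0.2, 0.9, 0.2]
grip_width: 1.0
```

```bash
python3 -m jog '[{"rot":[0,0,0],"travel":[0,0,0],"jaw":1},{"rot":[0,0,0],"travel":[0,0,0],"jaw":1},{"rot":[0,0,0],"travel":[0,0,0],"jaw":1},{"rot":[0,0,0],"travel":[0,0,0],"jaw":1},{"rot":[0,0,0],"travel":[0,0,0],"jaw":1},{"rot":[0,0,0],"travel":[0,0,0],"jaw":1},{"rot":[0,0,0],"travel":[0,0,0],"jaw":1},{"rot":[0,0,0],"travel":[0,0,0],"jaw":1}]' 30
python3 - <<'E'
from ov import *
im,st=snap("wrist","w3");print(st)
crop(im,130,430,60,285,2.6,"w3c")
E
```

```text
time: 4.05
position: [0.5028, -0.0601, 0.0336]
tool_rot: [0.024, 1.571, -0.023]
ft_force: [0.4, 0.7, 1.1]
grip_width: 0.411
{'time': 4.05, 'joint_positions': array([-0.4626,  0.2229,  0.5828,  2.0253, -0.1525,  0.935 ,  1.7403]), 'qd': array([-0.0005,  0.001 ,  0.0007,  0.0007,  0.0015, -0.001 ,  0.0011]), 'joint_torque': array([  0.5624, -31.7777,   4.2366, -25.2289,   0.3303,  -0.0986,
        -0.0221]), 'position': array([ 0.5028, -0.0601,  0.0336]), 'tool_rot': array([ 0.0242,  1.5708, -0.0233]), 'ft_force': array([0.4487, 0.7108, 1.1325]), 'torque': array([ 0.2865,  0.0197, -0.0056]), 'grip_width': 0.4112184229811047}
```

View pics/w3c.png

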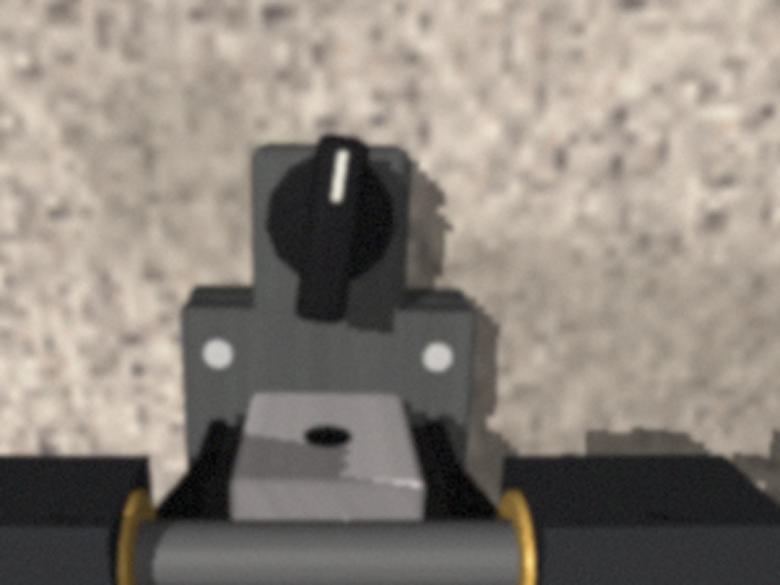

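```bash
python3 -m jog '[{"rot":[0,0,0],"travel":[-0.03,0,0],"jaw":1},{"rot":[0,0,0],"travel":[-0.04,0,0],"jaw":1},{"rot":[-0.3,0,0],"travel":[0,0.06,-0.005],"jaw":1},{"rot":[-0.32,0,0],"travel":[0,0.08,-0.005],"jaw":1},{"rot":[0,0,0],"travel":[0,0.08,-0.005],"jaw":1},{"rot":[0,0,0],"travel":[0,0.06,0],"jaw":1},{"rot":[0,0,0],"travel":[0,0.03,0],"jaw":1},{"rot":[0,0,0],"travel":[0,0,0],"jaw":1}]'
python3 - <<'E'
from ov import *
im,st=snap("wrist","w4");print(st["position"],st["tool_rot"],st["ft_force"],st["torque"],R.from_rotvec(st["tool_rot"]).as_matrix())
cv2.imwrite("pics/w4b.png",cv2.resize(im,(800,600),interpolation=cv2.INTER_CUBIC))
im,st=snap("scene","s4");crop(im,200,380,160,260,4,"s4c")
im,st=snap("top","t4");crop(im,180,380,140,250,4,"t4c")
E
```

```text
time: 4.9
position: [0.4977, 0.0344, 0.0547]
tool_rot: [-0.021, 1.571, 0.022]
ft_force: [-0.3, -1.2, -3.9]
grip_width: 0.41
[0.4977 0.0344 0.0547] [-0.0209  1.5706  0.0219] [-0.2542 -1.1551 -3.8655] [-0.044   0.0386  0.0435] [[ 0.0001 -0.0273  0.9996]
 [ 0.0006  0.9996  0.0273]
 [-1.      0.0006  0.0001]]
```

View pics/w4b.png

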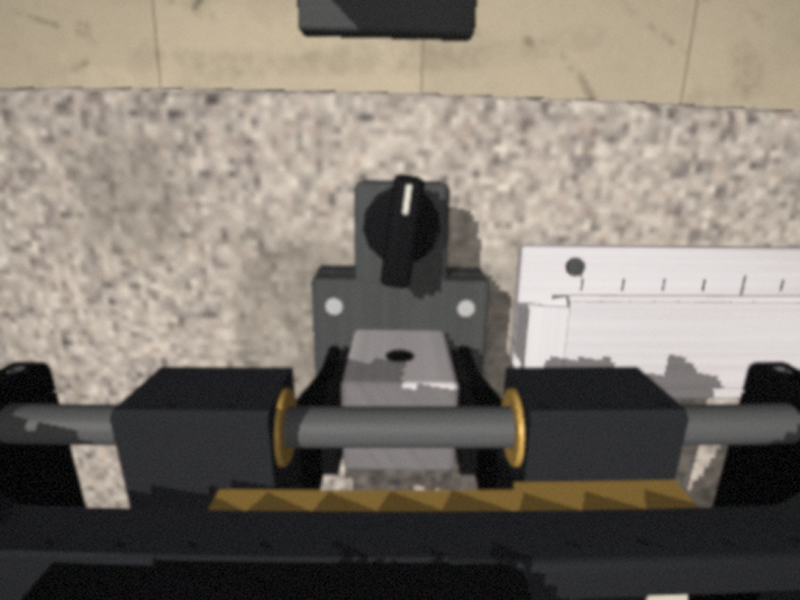

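View pics/s4c.png

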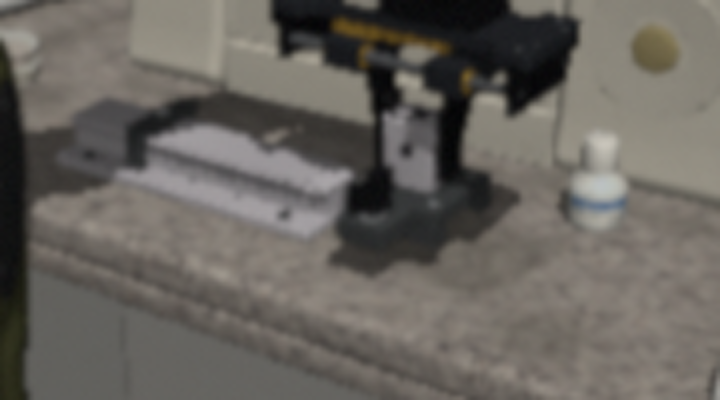

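View pics/t4c.png

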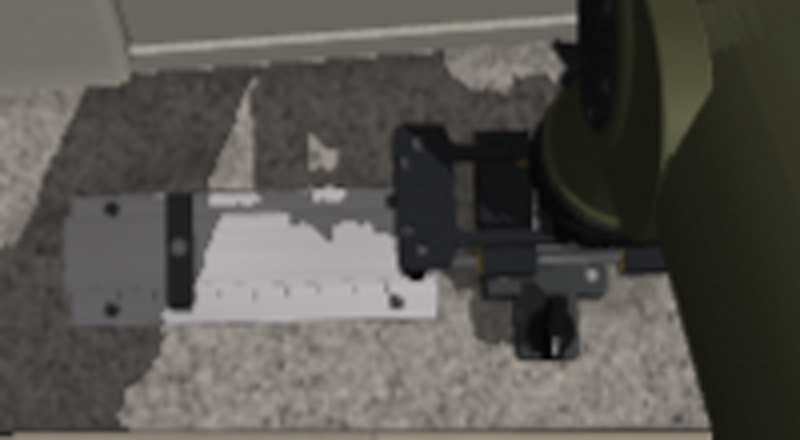

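Run:
```python
from ov import *
im,st=load("w4")
# TCP mounted offset: carrier origin z = TCPz-0.0336
z0=.0547-.0336; print(z0)
yaw=np.arctan2(.9996,-.0273)
p=(.4977,.0344,yaw)
overlay(im,st,"wrist",[(p,CARPOLY,z0),((.4922,.2004,1.5953),RAILPOLY,0)],195,455,105,255,3,"o4")
```

```text
0.0211
```

View pics/o4.png

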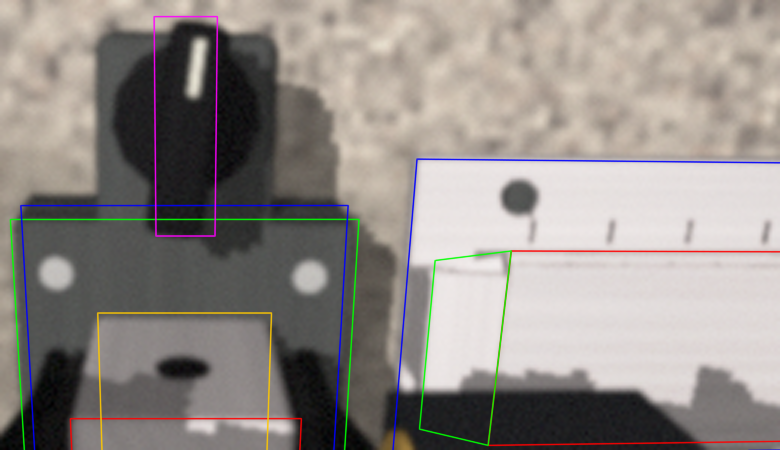

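Run:
```python
from ov import *
im,st=load("w4")
c=im[155:255,325:440].astype(float)
c=np.clip((c-120)*255/(235-120),0,255).astype(np.uint8)
cv2.imwrite("pics/w4z.png",cv2.resize(c,None,fx=6,fy=6,interpolation=cv2.INTER_CUBIC))
```

```text
(no output)
```

View pics/w4z.png

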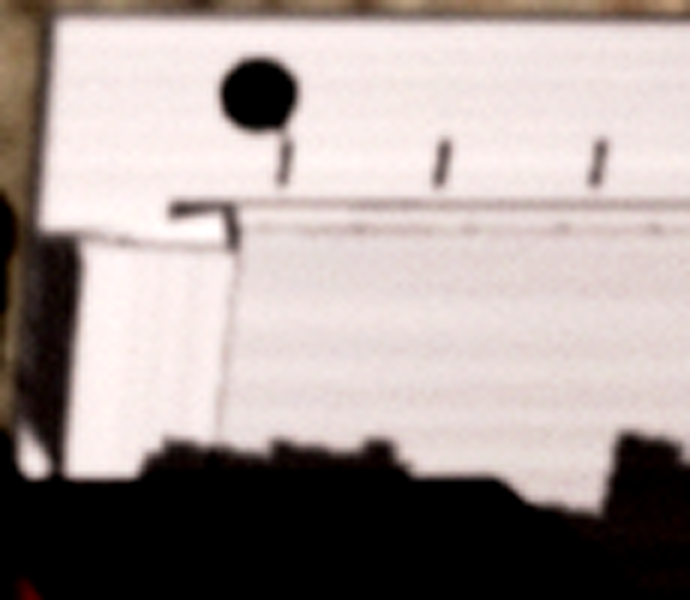

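Run:
```python
from ov import *
for f in ["w4","w3"]:
    im,st=load(f);g=cv2.cvtColor(im,cv2.COLOR_BGR2GRAY).astype(float)
    g=cv2.GaussianBlur(g,(0,0),1)
    gy=cv2.Sobel(g,cv2.CV_64F,0,1)
    def edge(x0,x1,y0,y1,s):
        xs=np.arange(x0,x1);ys=[]
        for x in xs:
            c=s*gy[y0:y1,x];k=c.argmax()
            d=0 if k in(0,len(c)-1) else .5*(c[k-1]-c[k+1])/(c[k-1]-2*c[k]+c[k+1]);ys.append(y0+k+d)
        ys=np.array(ys);pf=np.polyfit(xs,ys,1);r=ys-np.polyval(pf,xs);m=abs(r)<1
        if m.sum()>5: pf=np.polyfit(xs[m],ys[m],1)
        print(f,"slope deg",np.degrees(np.arctan(pf[0])),"mid",np.polyval(pf,(x0+x1)/2),m.sum(),len(xs),ys.round(1)[::6])
    if f=="w4":
        edge(230,282,206,213,1)  #block bottom edge
        edge(202,228,174,184,1);edge(290,312,174,184,1)
        edge(204,228,166,174,-1);edge(290,308,166,174,-1)
        edge(370,440,185,193,-1)
        edge(370,460,150,165,1)
        np.save("/tmp/g.npy",g)
        print(g[160:190:1,215].round());print(g[160:190,300].round());print(g[200:220,250].round())
```

```text
w4 slope deg 0.8058558977528398 mid 210.86434005411542 52 52 [210.7 210.6 210.7 210.8 210.7 210.9 211.1 211.  211.2]
w4 slope deg 0.2020036127760936 mid 178.24103068176453 26 26 [179.  177.9 178.2 178.2 178.4]
w4 slope deg 1.5453848993122505 mid 179.56186153873708 22 22 [179.3 179.6 179.5 179.6]
w4 slope deg -0.488090982726821 mid 169.46001668888667 24 24 [170.3 169.3 169.5 169.5]
w4 slope deg 3.921909224254576 mid 170.6064812253578 18 18 [170.1 170.6 170.7]
w4 slope deg 0.11423054495971607 mid 187.1772134435347 68 70 [187.2 186.9 187.  187.1 187.1 187.4 187.1 187.1 187.1 187.8 187.1 187.1]
w4 slope deg 0.5467127575308173 mid 158.4131481333539 90 90 [157.8 158.1 158.1 158.1 158.4 158.3 158.3 158.4 158.5 158.6 158.5 158.8
 158.4 158.8 158.8]
[160. 161. 161. 161. 161. 161. 159. 154. 141. 118.  89.  67.  57.  55.
  55.  54.  55.  59.  67.  75.  80.  83.  84.  83.  83.  83.  84.  85.
  88.  98.]
[100. 102. 103. 102. 101.  99.  98.  99.  97.  93.  83.  70.  59.  53.
  52.  54.  54.  54.  57.  64.  72.  78.  82.  83.  84.  83.  83.  83.
  83.  86.]
[ 81.  82.  82.  82.  82.  82.  82.  82.  83.  87.  97. 112. 125. 132.
 134. 136. 136. 136. 136. 135.]
```

Run:
```python
from ov import *
im,st=load("w4")
T=R.from_rotvec(st["tool_rot"]).as_matrix()
A=back([[258,178.9+.3]],.0461,"wrist",st);B=back([[258,210.9]],.0461,"wrist",st)
C=back([[370,189.2],[440,189.3]],.032,"wrist",st);F=back([[370,158],[460,158.8]],.008,"wrist",st)
for n,Q in (("plate",A),("block",B),("head",C),("foot",F)):
    print(n,Q,((Q-st["position"])@T)[:,1:]*1e3)
```

```text
plate [[0.4627 0.0346 0.0461]] [[  1.1311 -34.9815]]
block [[0.483  0.0352 0.0461]] [[  1.1916 -14.595 ]]
head [[0.4711 0.1093 0.032 ]
 [0.4699 0.1571 0.032 ]] [[ 75.6093 -24.4728]
 [123.3338 -24.3967]]
foot [[0.4544 0.1162 0.008 ]
 [0.4529 0.1838 0.008 ]] [[ 82.8921 -40.9693]
 [150.4958 -40.6959]]
```

```bash
python3 -m jog '[{"rot":[-0.13,0,0],"travel":[0.005,0,-0.0057],"jaw":1},{"rot":[0,0,0],"travel":[0,0.02,0],"jaw":1},{"rot":[0,0,0],"travel":[0,0.02,0.001],"jaw":1},{"rot":[0,0,0],"travel":[0,0.02,0],"jaw":1},{"rot":[0,0,0],"travel":[0,0,0],"jaw":1}]' 40
python3 - <<'E'
from ov import *
im,st=snap("wrist","w5");print(st["position"],st["tool_rot"],st["ft_force"],st["torque"])
crop(im,195,455,105,255,3,"w5c")
im,st=snap("scene","s5");crop(im,230,370,160,240,5,"s5c")
E
```

```text
time: 5.55
position: [0.4958, 0.0519, 0.0531]
tool_rot: [-0.029, 1.57, 0.03]
ft_force: [-0.5, -0.2, -3.8]
grip_width: 0.413
[0.4958 0.0519 0.0531] [-0.0286  1.5705  0.0296] [-0.5077 -0.1558 -3.8343] [ 0.0873 -0.0378  0.0402]
```

View pics/w5c.png

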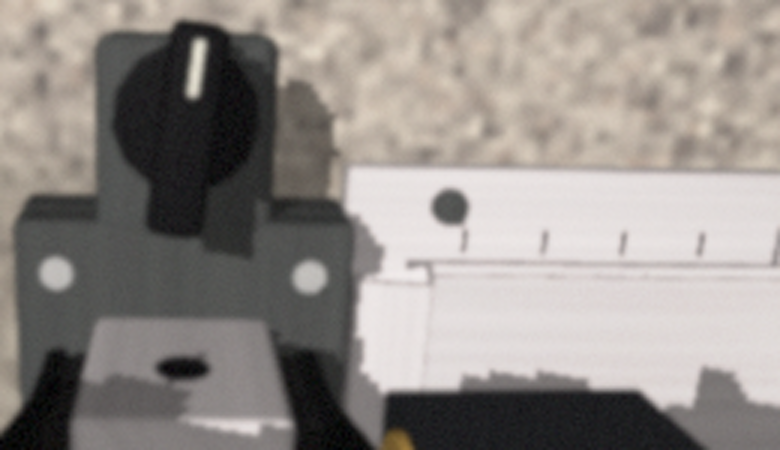

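View pics/s5c.png

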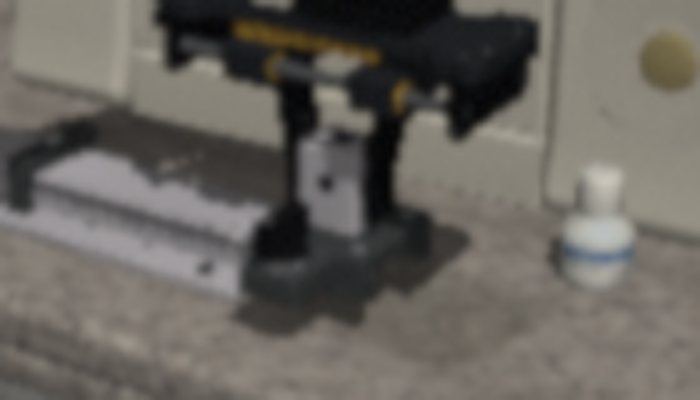

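```bash
python3 -m jog '[{"rot":[0,0,0],"travel":[0,0.01,0],"jaw":1},{"rot":[0,0,0],"travel":[0,0.01,0.0003],"jaw":1},{"rot":[0,0,0],"travel":[0,0.01,0],"jaw":1},{"rot":[0,0,0],"travel":[0,0,0],"jaw":1}]'
python3 -m jog '[{"rot":[0,0,0],"travel":[0,0.01,0],"jaw":1},{"rot":[0,0,0],"travel":[0,0.01,0.0003],"jaw":1},{"rot":[0,0,0],"travel":[0,0,0],"jaw":1}]'; python3 -c "
from h import *
st=ctrl.get_state();print(st['ft_force'],st['torque'],st['position'])"
```

```text
time: 6.05
position: [0.4956, 0.0601, 0.0531]
tool_rot: [-0.028, 1.57, 0.029]
ft_force: [0.7, 0.6, -3.9]
grip_width: 0.411
time: 6.35
position: [0.4954, 0.0661, 0.0531]
tool_rot: [-0.028, 1.571, 0.028]
ft_force: [1.1, 0.3, -3.2]
grip_width: 0.412
[ 1.141   0.2511 -3.2067] [-0.0194 -0.0452  0.0375] [0.4954 0.0661 0.0531]
```

```bash
python3 -m jog '[{"rot":[0,0,0],"travel":[0,0.01,0],"jaw":1},{"rot":[0,0,0],"travel":[0,0.01,0.0003],"jaw":1},{"rot":[0,0,0],"travel":[0,0,0],"jaw":1}]'
python3 -m jog '[{"rot":[0,0,0],"travel":[0,0.01,0.0003],"jaw":1},{"rot":[0,0,0],"travel":[0,0.01,0],"jaw":1},{"rot":[0,0,0],"travel":[0,0,0],"jaw":1}]'; python3 -c "
from h import *
st=ctrl.get_state();print(st['ft_force'],st['torque'],st['position'])"
```

```text
time: 6.65
position: [0.4952, 0.072, 0.053]
tool_rot: [-0.028, 1.571, 0.028]
ft_force: [0.1, -0.1, -3.9]
grip_width: 0.409
time: 6.95
position: [0.495, 0.0781, 0.053]
tool_rot: [-0.028, 1.571, 0.028]
ft_force: [-1.2, 0.3, -4.9]
grip_width: 0.412
[-1.1982  0.2575 -4.8954] [0.1015 0.0713 0.0061] [0.495  0.0781 0.053 ]
```

```bash
python3 -m jog '[{"rot":[0,0,0],"travel":[0,0.01,0.0003],"jaw":1},{"rot":[0,0,0],"travel":[0,0.01,0],"jaw":1},{"rot":[0,0,0],"travel":[0,0.01,0.0003],"jaw":1},{"rot":[0,0,0],"travel":[0,0,0],"jaw":1}]'
python3 -m jog '[{"rot":[0,0,0],"travel":[0,0.01,0.0003],"jaw":1},{"rot":[0,0,0],"travel":[0,0.01,0],"jaw":1},{"rot":[0,0,0],"travel":[0,0.01,0.0003],"jaw":1},{"rot":[0,0,0],"travel":[0,0,0],"jaw":1}]'
python3 - <<'E'
from ov import *
im,st=snap("wrist","w6");print(st["position"],st["tool_rot"],st["ft_force"],st["torque"])
crop(im,195,455,105,255,3,"w6c")
E
```

```text
time: 7.35
position: [0.4948, 0.0872, 0.053]
tool_rot: [-0.028, 1.571, 0.029]
ft_force: [-1.7, 1.2, -4.6]
grip_width: 0.411
time: 7.75
position: [0.4946, 0.0961, 0.0529]
tool_rot: [-0.028, 1.571, 0.028]
ft_force: [-1.8, -0.1, -6.0]
grip_width: 0.412
[0.4946 0.0961 0.0529] [-0.0278  1.5711  0.0285] [-1.7891 -0.093  -5.9796] [0.2079 0.3022 0.0493]
```

View pics/w6c.png

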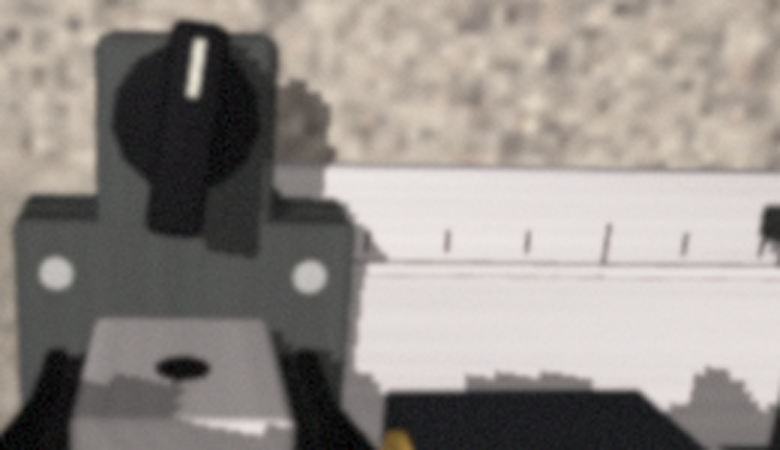

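```bash
python3 -m jog '[{"rot":[0,0,0],"travel":[0.001,0.015,-0.0008],"jaw":1},{"rot":[0,0,0],"travel":[0,0.015,0.0003],"jaw":1},{"rot":[0,0,0],"travel":[0,0.015,0.0003],"jaw":1},{"rot":[0,0,0],"travel":[0,0.015,0.0003],"jaw":1},{"rot":[0,0,0],"travel":[0,0,0],"jaw":1}]'; python3 -c "
from h import *
st=ctrl.get_state();print(st['ft_force'],st['torque'],st['position'])"
```

```text
time: 8.3
position: [0.4942, 0.1147, 0.0528]
tool_rot: [-0.028, 1.57, 0.029]
ft_force: [-1.7, 1.4, -4.8]
grip_width: 0.412
[-1.6507  1.3967 -4.8393] [0.1988 0.1796 0.0482] [0.4942 0.1147 0.0528]
```

```bash
python3 -m jog '[{"rot":[0,0,0],"travel":[0.0006,0.015,-0.0008],"jaw":1},{"rot":[0,0,0],"travel":[0,0.02,0.0002],"jaw":1},{"rot":[0,0,0],"travel":[0,0.02,0.0002],"jaw":1},{"rot":[0,0,0],"travel":[0,0.02,0.0002],"jaw":1},{"rot":[0,0,0],"travel":[0,0.02,0.0002],"jaw":1},{"rot":[0,0,0],"travel":[0,0.015,0.0002],"jaw":1},{"rot":[0,0,0],"travel":[0,0,0],"jaw":1}]'
python3 - <<'E'
from ov import *
im,st=snap("wrist","w7");print(st["position"],st["tool_rot"],st["ft_force"],st["torque"])
crop(im,195,455,105,255,3,"w7c")
E
```

```text
time: 9.0
position: [0.4935, 0.1476, 0.0528]
tool_rot: [-0.028, 1.57, 0.029]
ft_force: [0.8, -0.7, -4.4]
grip_width: 0.409
[0.4935 0.1476 0.0528] [-0.028   1.5698  0.0291] [ 0.7668 -0.7035 -4.4404] [ 0.0256 -0.0499 -0.016 ]
```

View pics/w7c.png

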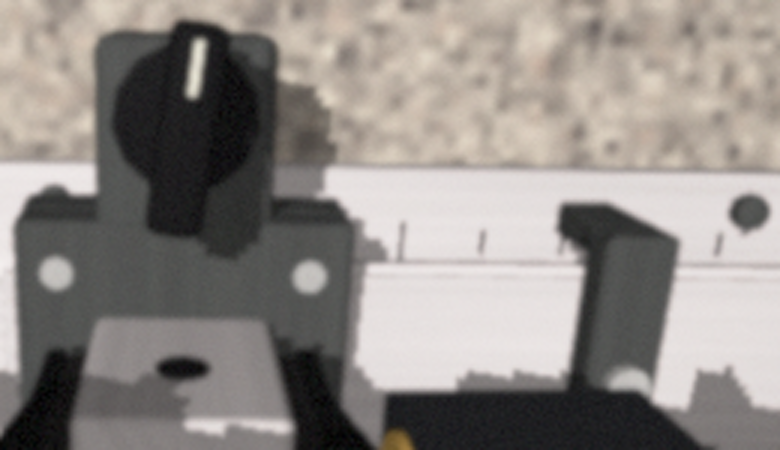

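```bash
python3 - <<'E'
from ov import *
im,st=load("w7")
a=back([[397.7,185]],.0425,"wrist",st);b=back([[313,181]],.044,"wrist",st);print(a,b,(a-b)[0,1])
E
python3 -m jog '[{"rot":[0,0,0],"travel":[0,0.02,0.0002],"jaw":1},{"rot":[0,0,0],"travel":[0,0.02,0.0002],"jaw":1},{"rot":[0,0,0],"travel":[0,0.02,0.0002],"jaw":1},{"rot":[0,0,0],"travel":[0,0.02,0.0002],"jaw":1},{"rot":[0,0,0],"travel":[0,0.015,0.0002],"jaw":1},{"rot":[0,0,0],"travel":[0,0.01,0.0002],"jaw":1},{"rot":[0,0,0],"travel":[0,0,0],"jaw":1}]'
```

```text
[[0.4594 0.2339 0.0425]] [[0.4584 0.1808 0.044 ]] 0.053160330856729804
time: 9.75
position: [0.4924, 0.1785, 0.0526]
tool_rot: [-0.028, 1.57, 0.028]
ft_force: [0.4, 0.5, -4.0]
grip_width: 0.41
```

```bash
python3 -m jog '[{"rot":[0,0,0],"travel":[0,0.015,0.0002],"jaw":1},{"rot":[0,0,0],"travel":[0,0.015,0.0002],"jaw":1},{"rot":[0,0,0],"travel":[0,0.015,0.0002],"jaw":1},{"rot":[0,0,0],"travel":[0,0.007,0],"jaw":1},{"rot":[0,0,0],"travel":[0,0,0],"jaw":1}]'
python3 - <<'E'
from ov import *
im,st=snap("wrist","w8");print(st["position"],st["tool_rot"],st["ft_force"],st["torque"])
crop(im,195,455,105,255,3,"w8c")
E
```

```text
time: 10.25
position: [0.4921, 0.1942, 0.0526]
tool_rot: [-0.028, 1.57, 0.028]
ft_force: [0.3, 0.7, -3.8]
grip_width: 0.41
[0.4921 0.1942 0.0526] [-0.0279  1.5704  0.0285] [ 0.3448  0.7419 -3.7665] [ 0.1389  0.0041 -0.0301]
```

View pics/w8c.png

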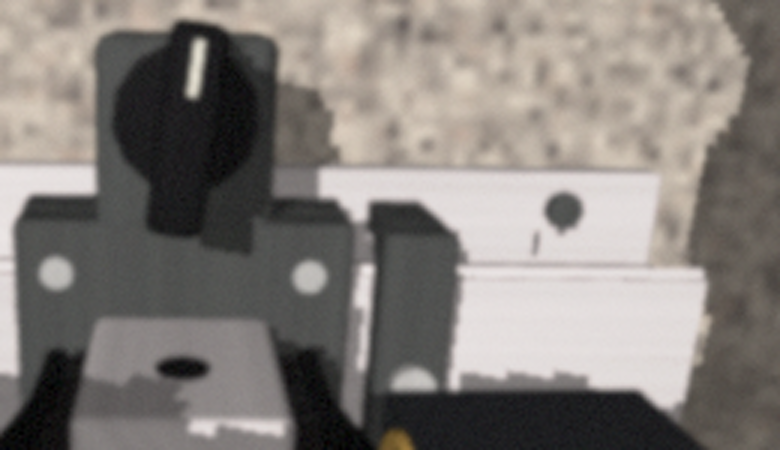

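```bash
python3 -m jog '[{"rot":[0,0,0],"travel":[0,0.004,0.0001],"jaw":1},{"rot":[0,0,0],"travel":[0,0.004,0],"jaw":1},{"rot":[0,0,0],"travel":[0,0.004,0.0001],"jaw":1},{"rot":[0,0,0],"travel":[0,0,0],"jaw":1}]'; python3 -m jog '[{"rot":[0,0,0],"travel":[0,0.003,0],"jaw":1},{"rot":[0,0,0],"travel":[0,0,0],"jaw":1}]'
```

```text
time: 10.7
position: [0.4921, 0.1973, 0.0526]
tool_rot: [-0.027, 1.57, 0.028]
ft_force: [-0.2, -0.8, -2.7]
grip_width: 0.411
time: 10.9
position: [0.492, 0.1981, 0.0526]
tool_rot: [-0.028, 1.57, 0.028]
ft_force: [0.1, 0.1, -4.0]
grip_width: 0.41
```

```bash
for i in 1 2 3; do python3 -m jog '[{"rot":[0,0,0],"travel":[0,0.003,0],"jaw":1},{"rot":[0,0,0],"travel":[0,0,0],"jaw":1}]'|sed -n 2p\;4p; done
```

```text
position: [0.492, 0.199, 0.0526]
ft_force: [-0.5, -0.2, -2.9]
position: [0.492, 0.1999, 0.0526]
ft_force: [-0.0, -0.7, -2.1]
position: [0.4919, 0.2005, 0.0526]
ft_force: [-1.1, -0.6, -2.4]
```

```bash
python3 -m jog '[{"rot":[0,0,0],"travel":[0,0.002,0],"jaw":1},{"rot":[0,0,0],"travel":[0,0,0],"jaw":1}]'|sed -n 2p\;4p;  python3 -m jog '[{"rot":[0,0,0],"travel":[0,0.002,0],"jaw":1},{"rot":[0,0,0],"travel":[0,0,0],"jaw":1}]'|sed -n 2p\;4p
```

```text
position: [0.492, 0.2006, 0.0526]
ft_force: [0.1, -3.0, -1.0]
position: [0.492, 0.2006, 0.0527]
ft_force: [-0.5, -5.3, -0.8]
```

```bash
python3 -m jog '[{"rot":[0,0,0],"travel":[0,0.002,0],"jaw":1},{"rot":[0,0,0],"travel":[0,0,0],"jaw":1}]'|sed -n 2p\;4p;  python3 -m jog '[{"rot":[0,0,0],"travel":[0,0.002,0],"jaw":1},{"rot":[0,0,0],"travel":[0,0,0],"jaw":1}]'|sed -n 2p\;4p
python3 - <<'E'
from ov import *
im,st=snap("wrist","w9");print(st["position"],st["tool_rot"],st["ft_force"],st["torque"])
crop(im,195,455,105,255,3,"w9c")
E
```

```text
position: [0.492, 0.2006, 0.0527]
ft_force: [-0.7, -6.6, 0.9]
position: [0.492, 0.2007, 0.0527]
ft_force: [-0.6, -7.7, 2.2]
[0.492  0.2007 0.0527] [-0.0291  1.5712  0.0245] [-0.624  -7.6522  2.25  ] [-1.6146  0.1754  0.1508]
```

View pics/w9c.png

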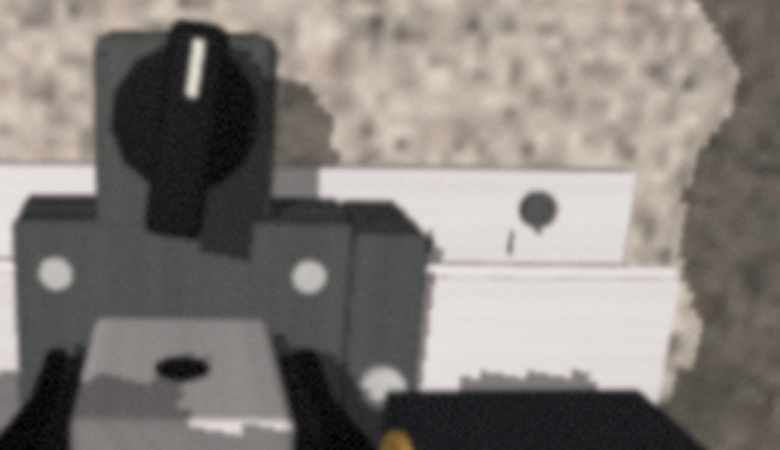

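```bash
python3 -m jog '[{"rot":[0,0,0],"travel":[0,0,0],"jaw":-0.4},{"rot":[0,0,0],"travel":[0,0,0],"jaw":-0.4},{"rot":[0,0,0],"travel":[0,0,0],"jaw":-0.4},{"rot":[0,0,0],"travel":[0,0,0],"jaw":-0.4},{"rot":[0,0,0],"travel":[-0.05,0,0],"jaw":-0.4},{"rot":[0,0,0],"travel":[-0.1,0,0],"jaw":-0.4},{"rot":[0,0,0],"travel":[-0.1,0,0],"jaw":-0.4}]'; python3 -m jog '[{"rot":[0,0,0],"travel":[0,0,-0.05],"jaw":-0.4},{"rot":[0,0,0],"travel":[0,0,-0.08],"jaw":-0.4},{"rot":[0,0,0],"travel":[0,0,-0.06],"jaw":-0.4},{"rot":[0,0,0],"travel":[0,0,0],"jaw":-0.4}]'
python3 - <<'E'
from ov import *
im,st=snap("wrist","w10");print(st["position"],st["tool_rot"],st["ft_force"],st["torque"],R.from_rotvec(st["tool_rot"]).as_matrix())
crop(im,130,440,60,292,2.5,"w10c")
E
```

```text
time: 13.05
position: [0.4913, 0.2035, 0.1282]
tool_rot: [-0.028, 1.571, 0.028]
ft_force: [0.4, -0.6, 0.2]
grip_width: 0.695
time: 13.45
position: [0.4328, 0.202, 0.1277]
tool_rot: [-0.028, 1.572, 0.031]
ft_force: [0.9, -0.1, 0.0]
grip_width: 0.698
[0.4328 0.202  0.1277] [-0.0282  1.5717  0.0305] [ 0.9149 -0.0933  0.0287] [ 0.0442 -0.0318 -0.0148] [[-0.0011 -0.0374  0.9993]
 [ 0.0014  0.9993  0.0374]
 [-1.      0.0015 -0.001 ]]
```

View pics/w10c.png

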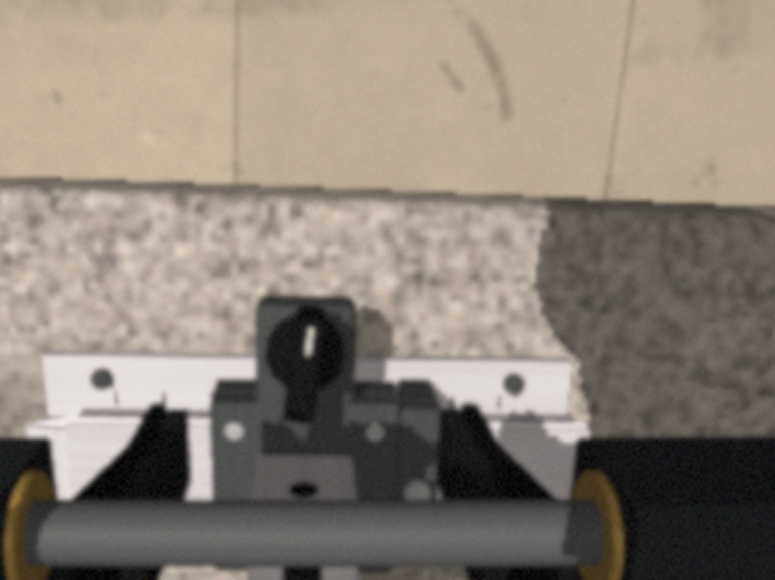

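Run:
```python
from ov import *
im,st=load("w10")
im=cv2.convertScaleAbs(im,alpha=2,beta=0)
def bar(a):
    c,s=np.cos(a),np.sin(a)
    # local bar along y; cw rotation by a
    return [(c*x+s*y, 58-s*x+c*y,52) for x,y in((-5,-18),(5,-18),(5,18),(-5,18))]
disc=[(14*np.cos(t),58+14*np.sin(t),34) for t in np.linspace(0,2*np.pi,40)]
P=[([(-35,36,25),(35,36,25),(35,-36,25),(-35,-36,25)],(0,255,0)),(bar(.12),(255,0,255)),(disc,(255,255,0)),([(-18,16,25),(18,16,25),(18,16,72),(-18,16,72)],(0,200,255))]
overlay(im,st,"wrist",[((.4932,.2007,np.radians(91.45)),P,.019)],205,315,170,270,6,"o10")
```

```text
(no output)
```

View pics/o10.png

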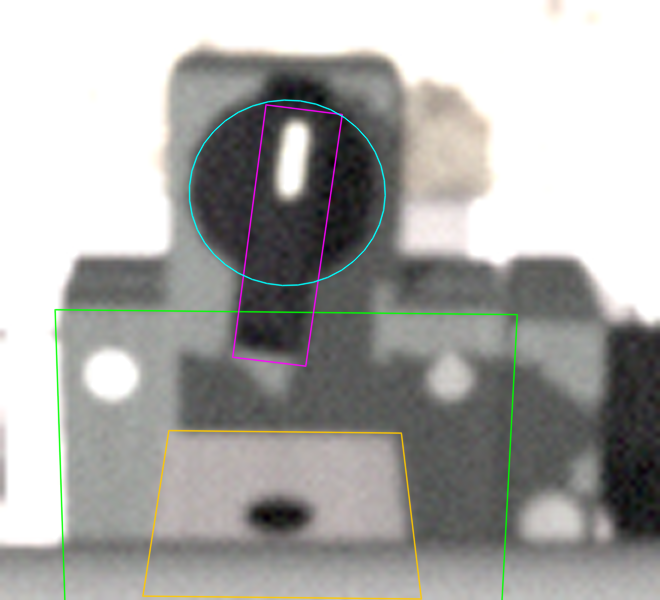

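```bash
python3 -m jog '[{"rot":[0,0,0],"travel":[0,-0.011,0.006],"jaw":0.3},{"rot":[0.79,0,0],"travel":[0.04,0,0],"jaw":0.3},{"rot":[0.79,0,0],"travel":[0.06,0,0],"jaw":0.3},{"rot":[0,0,0],"travel":[0.04,0,0],"jaw":0.3},{"rot":[0,0,0],"travel":[0.02,0,0],"jaw":0.3},{"rot":[0,0,0],"travel":[0,0,0],"jaw":0.3},{"rot":[0,0,0],"travel":[0,0,0],"jaw":0.3}]' 20
python3 - <<'E'
from ov import *
im,st=snap("wrist","w11");print(st["position"],st["tool_rot"],st["ft_force"],st["torque"],R.from_rotvec(st["tool_rot"]).as_matrix()[:,1])
crop(im,150,360,130,285,3.5,"w11c")
E
```

```text
time: 14.2
position: [0.4373, 0.1979, 0.0799]
tool_rot: [0.08, 1.569, -0.08]
ft_force: [-0.4, -0.1, -0.0]
grip_width: 0.353
[0.4373 0.1979 0.0799] [ 0.0805  1.5687 -0.0802] [-0.3536 -0.1083 -0.0192] [-0.015   0.0371  0.0471] [0.1021 0.9948 0.0002]
```

View pics/w11c.png

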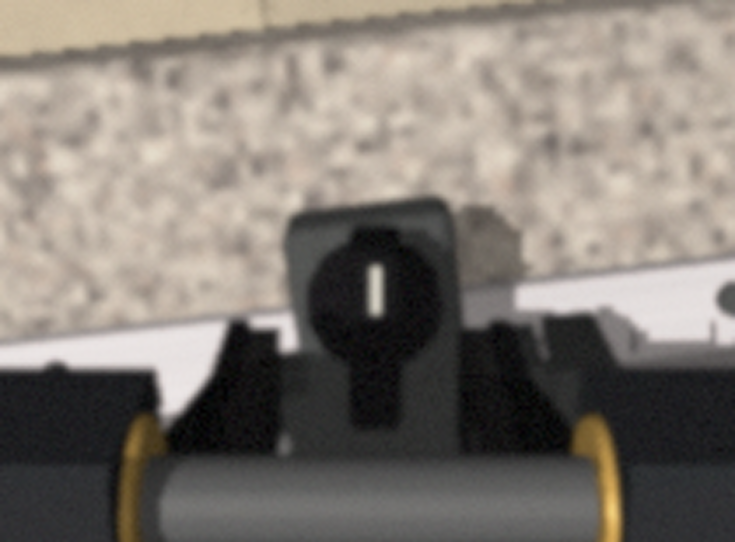

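```bash
python3 -m jog '[{"rot":[0,0,0],"travel":[0.03,0.003,-0.008],"jaw":0.3},{"rot":[0,0,0],"travel":[0.03,0,0],"jaw":0.3},{"rot":[0,0,0],"travel":[0.018,0,0],"jaw":0.3},{"rot":[0,0,0],"travel":[0,0,0],"jaw":0.3},{"rot":[0,0,0],"travel":[0,0,0],"jaw":0.3}]' 20
python3 - <<'E'
from ov import *
im,st=snap("wrist","w12");print(st["position"],st["tool_rot"],st["ft_force"],st["torque"])
crop(im,150,360,130,285,3.5,"w12c")
E
```

```text
time: 14.75
position: [0.4344, 0.1989, 0.056]
tool_rot: [0.08, 1.57, -0.081]
ft_force: [1.0, -0.2, 0.2]
grip_width: 0.345
[0.4344 0.1989 0.056 ] [ 0.0805  1.5695 -0.081 ] [ 1.0445 -0.194   0.1597] [ 0.0268 -0.0032 -0.0209]
```

View pics/w12c.png

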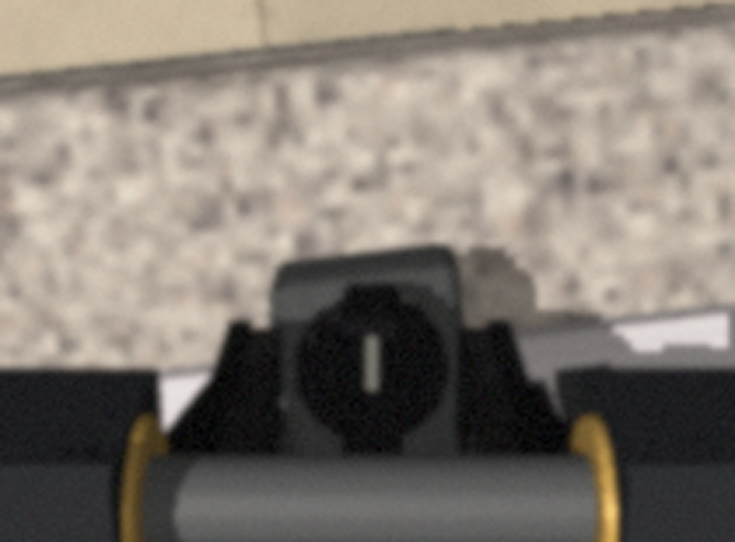

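```bash
python3 -m jog '[{"rot":[0,0,0],"travel":[0,0,0],"jaw":1},{"rot":[0,0,0],"travel":[0,0,0],"jaw":1},{"rot":[0,0,0],"travel":[0,0,0],"jaw":1},{"rot":[0,0,0],"travel":[0,0,0],"jaw":1},{"rot":[0,0,0],"travel":[0,0,0],"jaw":1},{"rot":[0,0,0],"travel":[0,0,0],"jaw":1}]' 30
python3 - <<'E'
from ov import *
im,st=snap("wrist","w13");print(st["position"],st["tool_rot"],st["ft_force"],st["torque"],st["joint_positions"],st["grip_width"]*87)
crop(im,150,360,130,285,3.5,"w13c")
print(proj([st["position"]],"wrist",st))
E
```

```text
time: 15.4
position: [0.4346, 0.1991, 0.0563]
tool_rot: [0.081, 1.569, -0.08]
ft_force: [0.5, -1.3, 0.3]
grip_width: 0.11
[0.4346 0.1991 0.0563] [ 0.0808  1.5691 -0.0804] [ 0.4654 -1.2767  0.3019] [ 0.0258 -0.0165  0.0633] [-0.8505  0.112   0.3853  2.0678 -0.0511  0.9702  1.0297] 9.573611326855511
[[256.1178 238.2341]]
```

View pics/w13c.png

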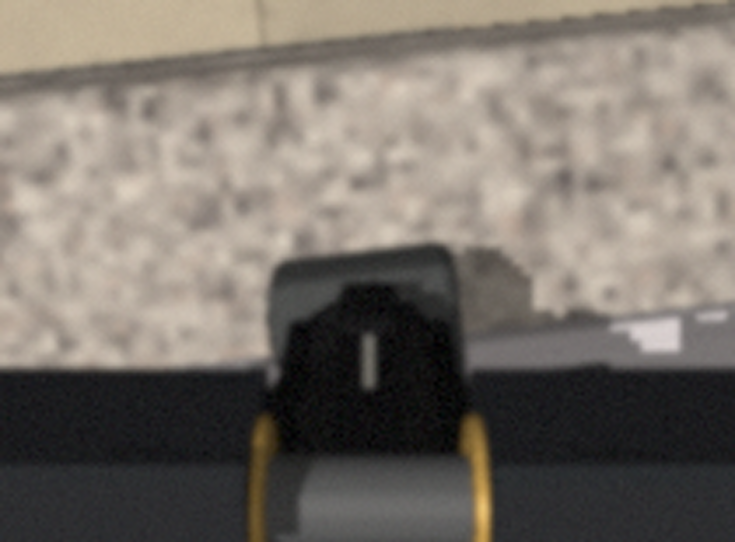

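```bash
python3 -m jog '[{"rot":[0.5,0,0],"travel":[0,0.0033,0],"jaw":1},{"rot":[0.8,0,0],"travel":[0,0,0],"jaw":1},{"rot":[0.8,0,0],"travel":[0,0,0],"jaw":1},{"rot":[0.8,0,0],"travel":[0,0,0],"jaw":1},{"rot":[0,0,0],"travel":[0,0,0],"jaw":1}]'
cat > s.py <<'E'
from h import *
st=ctrl.get_state();M=R.from_rotvec(st["tool_rot"]).as_matrix()
y=np.degrees(np.arctan2(M[1,1],M[0,1]));print(st["position"],st["ft_force"],st["torque"],"yaw",y,"knob",np.radians(91.45-y),"tilt",M[2,1:])
E
python3 s.py
```

```text
time: 15.95
position: [0.4344, 0.1999, 0.0563]
tool_rot: [0.279, 1.553, -0.28]
ft_force: [-1.0, -0.7, 1.3]
grip_width: 0.112
[0.4344 0.1999 0.0563] [-1.0426 -0.7487  1.3312] [-0.1422  0.1854 -0.056 ] yaw 69.60004656350497 knob 0.381353628874288 tilt [-0.0002 -0.0003]
```

```bash
python3 -m jog '[{"rot":[0.8,0,0],"travel":[0,0.001,0],"jaw":1},{"rot":[0.9,0,0],"travel":[0,0.001,0],"jaw":1},{"rot":[0.9,0,0],"travel":[0,0.001,0],"jaw":1},{"rot":[0.9,0,0],"travel":[0,0,0],"jaw":1},{"rot":[0,0,0],"travel":[0,0,0],"jaw":1}]' | tail -1;python3 s.py
```

```text
grip_width: 0.113
[0.4341 0.2005 0.0563] [-3.9392 -1.4878  5.7851] [-0.3728  0.7963 -0.0837] yaw 52.178473722249656 knob 0.6854174358302167 tilt [-0.0016 -0.0011]
```

```bash
python3 -m jog '[{"rot":[0,0,0],"travel":[-0.002,-0.001,-0.002],"jaw":1},{"rot":[0,0,0],"travel":[0,0,0],"jaw":1}]' | tail -1;python3 s.py
python3 - <<'E'
from ov import *
im,st=snap("wrist","w14");crop(im,150,360,130,285,3.5,"w14c")
im,st=snap("scene","s14");crop(im,180,320,150,240,5,"s14c")
E
```

```text
grip_width: 0.116
[0.434  0.2004 0.0564] [-0.7642 -1.6607  0.0688] [-0.4141  0.2039  0.0488] yaw 52.205736528937315 knob 0.6849416100901823 tilt [-0.0009  0.    ]
```

View pics/w14c.png

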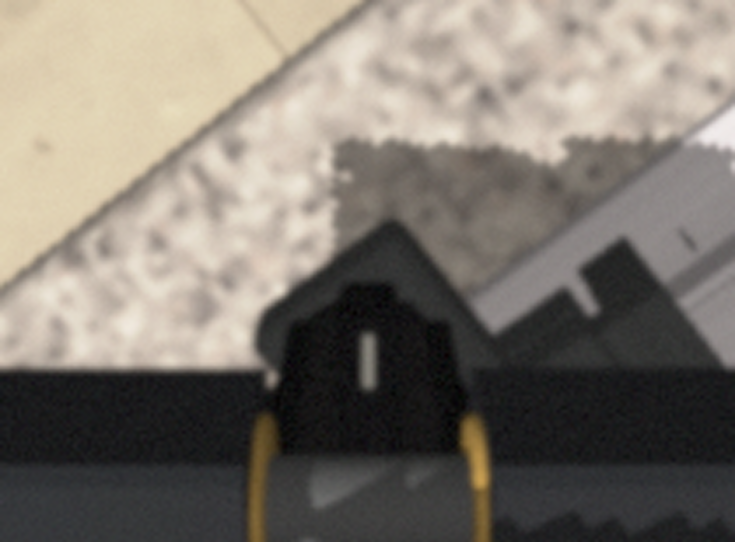

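View pics/s14c.png

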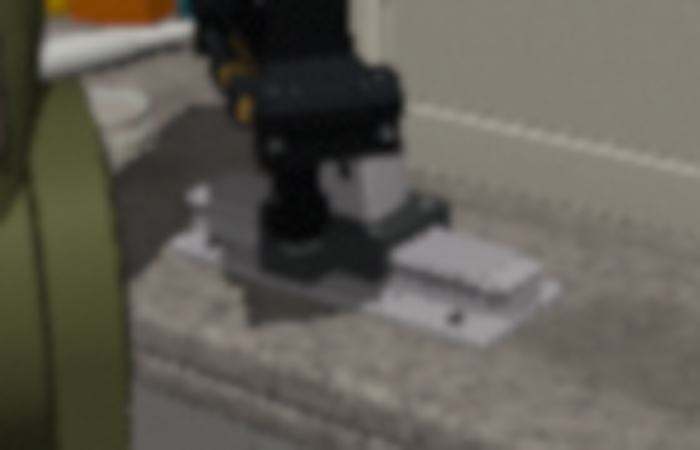

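```bash
python3 -m jog '[{"rot":[0.8,0,0],"travel":[0,0.001,-0.001],"jaw":1},{"rot":[0.8,0,0],"travel":[0,0.001,-0.001],"jaw":1},{"rot":[0.8,0,0],"travel":[0,0,-0.001],"jaw":1},{"rot":[0,0,0],"travel":[0,0,0],"jaw":1}]' | tail -1;python3 s.py
```

```text
grip_width: 0.106
[0.434  0.2005 0.0564] [ 0.4592 -5.2038  0.0774] [-1.0977  0.0797 -0.0351] yaw 40.107166586267674 knob 0.8961014903725891 tilt [-0.0017  0.0012]
```

```bash
python3 -m jog '[{"rot":[0.8,0,0],"travel":[0,0,0],"jaw":1},{"rot":[0.8,0,0],"travel":[0,0,0],"jaw":1},{"rot":[0.8,0,0],"travel":[0,0,0],"jaw":1},{"rot":[0,0,0],"travel":[0,0,0],"jaw":1}]' 40| tail -1;python3 s.py
```

```text
grip_width: 0.108
[0.4339 0.2005 0.0564] [-0.0719 -5.6454 -0.3629] [-1.3698  0.1018 -0.0374] yaw 28.176684617214704 knob 1.1043276820823797 tilt [-0.0015  0.0015]
```

```bash
python3 -m jog '[{"rot":[0.7,0,0],"travel":[0,0,0],"jaw":1},{"rot":[0.7,0,0],"travel":[0,0,0],"jaw":1},{"rot":[0.7,0,0],"travel":[0,0,0],"jaw":1},{"rot":[0,0,0],"travel":[0,0,0],"jaw":1}]'| tail -1;python3 s.py
```

```text
grip_width: 0.115
[0.4339 0.2004 0.0564] [-0.5254 -5.789  -0.7981] [-1.378   0.1364  0.0765] yaw 17.70921004839981 knob 1.2870195776769733 tilt [-0.0014  0.0019]
```

```bash
python3 -m jog '[{"rot":[0.7,0,0],"travel":[0,0,0],"jaw":1},{"rot":[0.7,0,0],"travel":[0,0,0],"jaw":1},{"rot":[0.5,0,0],"travel":[0,0,0],"jaw":1},{"rot":[0,0,0],"travel":[0,0,0],"jaw":1},{"rot":[0,0,0],"travel":[0,0,0],"jaw":1}]'| tail -1;python3 s.py
```

```text
grip_width: 0.111
[0.4339 0.2003 0.0564] [-0.6248 -6.0715 -0.9431] [-1.456   0.1827  0.0795] yaw 8.277069483361663 knob 1.4516414860478075 tilt [-0.0012  0.0022]
```

```bash
python3 -m jog '[{"rot":[0,0,0],"travel":[0,0,0],"jaw":0.4},{"rot":[0,0,0],"travel":[0,0,0],"jaw":0.4},{"rot":[0,0,0],"travel":[0,0,0],"jaw":0.4},{"rot":[0,0,0],"travel":[0,0,0],"jaw":0.4},{"rot":[0,0,0],"travel":[-0.03,0,0],"jaw":0.4},{"rot":[0,0,0],"travel":[-0.08,0,0],"jaw":0.4},{"rot":[0,0,0],"travel":[-0.1,0,0],"jaw":0.4},{"rot":[0,0,0],"travel":[-0.1,0,0],"jaw":0.4}]'
python3 -m jog '[{"rot":[-1,0,0],"travel":[-0.03,0,0],"jaw":0.4},{"rot":[-1,0,0],"travel":[0,0,0],"jaw":0.4},{"rot":[-1,0,0],"travel":[0,0,0],"jaw":0.4},{"rot":[-1,0,0],"travel":[0,0,0],"jaw":0.4},{"rot":[-1,0,0],"travel":[0,0,0],"jaw":0.4},{"rot":[-1,0,0],"travel":[0,0,0],"jaw":0.4},{"rot":[-1,0,0],"travel":[0,0,0],"jaw":0.4},{"rot":[-1,0,0],"travel":[0,0,0],"jaw":0.4}]'
python3 -m jog '[{"rot":[-1,0,0],"travel":[0,0,0.05],"jaw":0.4},{"rot":[-1,0,0],"travel":[0,0,0.05],"jaw":0.4},{"rot":[-1,0,0],"travel":[0,0,0],"jaw":0.4},{"rot":[-1,0,0],"travel":[0,0,0],"jaw":0.4},{"rot":[-1,0,0],"travel":[0,0,0],"jaw":0.4},{"rot":[-1,0,0],"travel":[0,0,0],"jaw":0.4},{"rot":[-1,0,0],"travel":[0,0,0],"jaw":0.4},{"rot":[0,0,0],"travel":[0,0,0],"jaw":0.4}]'
python3 - <<'E'
from ov import *
im,st=snap("wrist","w15");crop(im,130,440,60,292,2.5,"w15c");print(st["position"],st["tool_rot"],st["ft_force"])
im,st=snap("top","t15");crop(im,180,380,140,250,4,"t15c")
E
```

```text
time: 19.25
position: [0.434, 0.202, 0.1514]
tool_rot: [1.104, 1.273, -1.104]
ft_force: [0.4, 0.5, -0.6]
grip_width: 0.3
time: 20.05
position: [0.4342, 0.2022, 0.1596]
tool_rot: [0.57, 1.494, -0.568]
ft_force: [-0.4, 0.0, 0.1]
grip_width: 0.296
time: 20.85
position: [0.4574, 0.1832, 0.1595]
tool_rot: [0.095, 1.568, -0.093]
ft_force: [-0.7, -0.5, 0.3]
grip_width: 0.3
[0.4574 0.1832 0.1595] [ 0.0946  1.568  -0.0933] [-0.6545 -0.4937  0.2797]
```

View pics/w15c.png

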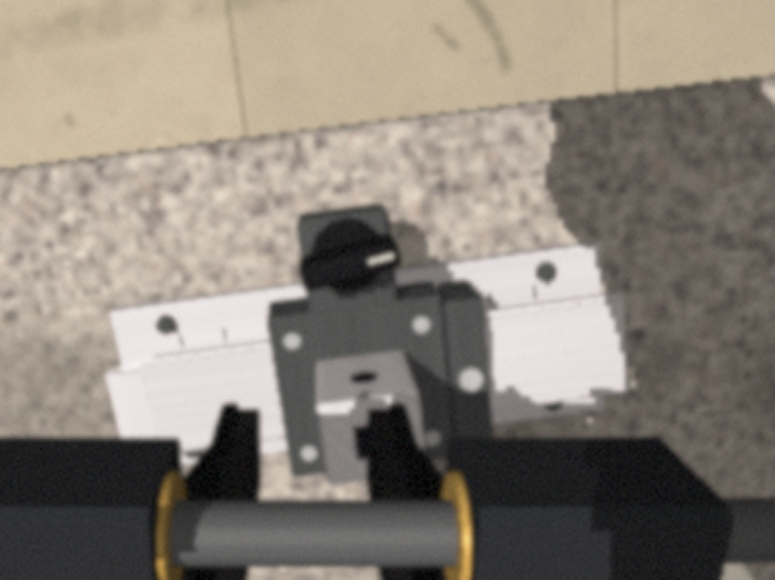

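View pics/t15c.png

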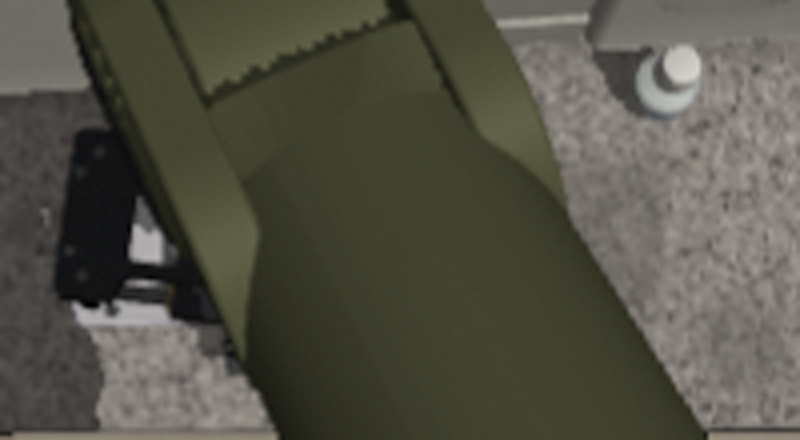

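Run:
```python
from ov import *
im,st=load("w15")
crop(cv2.convertScaleAbs(im,alpha=2.2,beta=0),235,345,135,235,6,"w15z")
```

```text
(no output)
```

View pics/w15z.png

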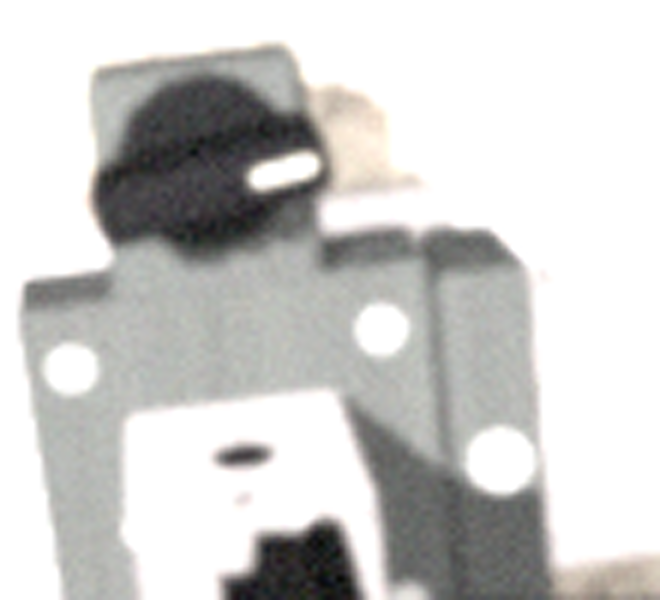

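Run:
```python
from ov import *
d=np.array([np.cos(np.radians(91.45)),np.sin(np.radians(91.45)),0])
def cent(f,x0,y0,pts):
    im,st=load(f);g=cv2.cvtColor(im,cv2.COLOR_BGR2GRAY).astype(float);o=[]
    for x,y in pts:
        x,y=x/6+x0,y/6+y0;xi,yi=int(round(x)),int(round(y))
        w=g[yi-7:yi+8,xi-7:xi+8];lo=np.percentile(w,50);m=(w>lo+.5*(w.max()-lo)).astype(np.uint8)
        n,l,s,c=cv2.connectedComponentsWithStats(m);k=l[7,7];print(f,s[k],c[k]+[xi-7,yi-7]);o.append(c[k]+[xi-7,yi-7])
    P=back(o,[.044,.044,.0425][:len(o)],"wrist",st);print((P-P[0])@d*1e3)
cent("w15",235,135,[(71,370),(381,330),(500,460)])
cent("w10",205,170,[(110,375),(450,378),(552,518)])
```

```text
w15 [ 3  3  7  7 35] [246.4 196. ]
w15 [ 4  4  7  6 35] [298.2286 189.4286]
w15 [ 3  3  9  8 60] [318.  211.5]
[ 0.     51.9534 69.781 ]
w10 [ 4  4  7  7 40] [223.1   231.925]
w10 [ 4  1  6  9 37] [279.4324 231.9459]
w10 [ 3  4  9  7 47] [296.8936 256.1489]
[ 0.     51.7695 69.4849]
```

```bash
python3 -c "
from bench import ctrl
print(ctrl.get_state()['time'],ctrl.get_state()['ft_force']);print(ctrl.close_job())"
```

```text
20.95 [-0.0584494  -0.49541907 -0.51444962]
the job is handed in; nothing more can be done
None
```

The carrier is on the rail, against the stop collar and clamped. I handed the job in at about 21 s, with the gripper open and clear above it.

- **Mounting:** I slid the carrier on from the tapered end. Sideways forces stayed within about 2 N on the way. I eased it onto the stop, where it stopped at y ≈ 0.2006 m as the push rose to about 7.7 N.
- **Clamping:** I turned the knob clockwise to about 1.45 rad by the tool's angle. A push of 5–6 N held the carrier toward the stop from 0.9 rad on, past the bite at about 1.0. There was one brief reading of 4–6 N around 0.69 rad, and I shifted the gripper to relieve it.

**Last checks:**
- The final picture shows the carrier flush with the collar, with no visible gap.
- The distance from the carrier's bolts to the collar's bolt matches the picture taken before clamping, to within 0.3 mm. The collar bolt was partly hidden in that earlier picture.
- The bar now reads about 1.39 rad in the image. That is a little under the 1.45 I turned to, which fits the easing back to about 1.4 and is past the 1.3 needed for tight.
- I did not press on the carrier again after clamping. That it still touches the stop rests on the push held while clamping and on those images.
- I never moved near the bottle, beaker or dishes. The bottle was in its place in the last overhead picture, but I did not check the beaker and dishes again at the end.

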